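Load the label roll into the counter dispenser

ROBOT

A 6-joint arm with a two-finger parallel gripper is mounted at the origin on the work surface. World frame = base frame: x ahead of the robot, y to its left, z up, the work surface at z = 0. Lengths are in m, angles in rad, forces in N, time in s.
With the tool pointing down it reaches from about 0.3 to 0.85 m from the base axis. Payload 5.4 kg.
Tool frame: the origin (TCP) lies on the centre line of the jaws, within the pads' length; the fingertips stand bot.finger_overhang ahead of it and the grasp point (between the pads) lies 5 mm behind it (bot.finger_overhang is the distance from the TCP to the fingertips, in m); z points along the fingers, y is the direction in which the jaws open and shut (so a half turn about z gives the same grasp; the last joint's range is limited). The gripper opens to 85 mm and grips with 20 to 120 N. Pads are 22 mm wide; open, the fingers measure 114 mm over their backs; the gripper's body (76 mm by 85 mm) begins 54 mm behind the grasp point. The pads swing forward as they close: fully open they stand 13 mm farther back than shut.
Start: joints at [-1.342, 0.158, 1.597, -0, 1.386, -0.21], TCP at [0.244, -0.521, 0.245] pointing down, gripper open.
Joint ranges: [-2.91, 2.91], [-0.94, 2.29], [0.18, 2.7], [-1.29, 4.43], [0.17, 2.64], [-3, 3]. Speed limits (rad/s): [2.57, 2.57, 3.14, 3.14, 3.14, 3.14].

INTERFACE

Orientations are given as a unit quaternion [x, y, z, w].
In Python, from workcell import bot gives the robot as it stands.
- The arm moves only by the tool send_rows, never from a script. Its arguments are lists of equal length, an entry for each row: "twist": the turn, a rotation vector about the tool's x, y, z in rad, a list of three; "travel": the shift along the tool's x, y, z in mm, a list of three; "gripper": the finger opening in mm, from 0 to 85.4. In form: {"twist": [[rx, ry, rz], ...], "travel": [[tx, ty, tz], ...], "gripper": [gripper, ...]}. A call has exactly 10 rows; each row shifts and turns the commanded pose from where the row before left it, along the tool's axes as they then stand; what a row does not reach is not made up. A row lasts 1/8 s, in which the tool goes at most 62.5 mm and 10.7 degrees, less where a joint would pass 70% of its speed; a pose out of reach is approached as far as the arm can. A call is refused whole if a number of a shift passes 62.5 or a number of a turn 0.188, either way. A call with a gripper value outside its range is refused whole. The fingers move at their own pace and stop on an object; "grip_force" is the grip in N (left out, the last holds). Time passes only in rows, so rows that do not move let the fingers close, or fill a call up. It gives the time, the measured TCP pose, the force and the opening at its end, in the units of the state.
- bot.get_obs(): the state, without advancing time (a new reading comes with each control period).
- bot.grab_frame(name): name is "scene" or "top" or "wrist"; returns the picture (384x512x3 uint8, red, green, blue); there is no depth.
- bot.calibration(name): a dict with "intrinsics" (3x3 intrinsics, pixels), "cam_to_world" (4x4, takes a point from camera to world coordinates). Camera axes: x right, y down, z forward; pixel columns grow to the right and rows downward; lengths in m; the calibration is good to about 2 mm. A picture is of the moment at which its call begins: read the wrist's pose just before it. calibration takes no time and is no camera call; for the wrist camera it gives the pose at the moment of the call.
- bot.finish_job(): hands the job in, once; it reports no verdict.
The state is a dict: "time_s": time; "joints": joint angles; "qvel": joint speeds; "tau": joint torques, N m; "ee_pos": TCP position; "tool_rot": TCP orientation; "ft_force": force on the tool from outside, world axes, zero at the start; "torque": the same for the moment, N m; "grip_width": finger opening in m.
Only numpy, scipy, OpenCV 4.12 (cv2) and the standard library are available. Lean on these libraries where they do the work, as an engineer would, in place of code of your own. Each camera call takes 0.05 s, during which the arm holds its last target. There are 200 camera calls.

TASK

Load the roll of food labels into the dispenser: put the sprung end of its spindle in the open-topped cup on the tower that carries the keeper knob, compress the spring so that the plain end gets down past the rim of the round cup, and let it spring fully home so that both ends sit at the bottom of their cups. Then turn the keeper knob all the way shut so that its prong stands over the sprung end, and leave the roll in the dispenser. Do not disturb the glass, the canister or the bowl.

Things in the scene. Friction and masses are not known exactly. Their poses are not given: they have to be found in the camera images.
- roll_mid (a point): Centre of the loose white paper label roll (diameter 56, 70 long, about 0.18 kg, rigid) on its spindle, lying level. Its y axis runs along the spindle to the sprung end. A 14 mm round tip sticks out of each face: the fixed one ends 58 mm from the centre (-y), the sprung one 66 mm (+y) when free. Grasp it across the diameter, midway along.
- fixed_tip (a point): Centre of the end face of the plain, fixed spindle tip (14 mm diameter, 23 mm long, grey).
- sprung_tip (a point): Centre of the end face of the sprung spindle tip (14 mm diameter, steel). It can be pushed up to 22 mm into the roll.
- plunger (a joint): How far the sprung tip is pushed in: 0 free, at most 0.022 m. The spring pushes with about 1.8 N when free, 2.4 N at 4 mm and 4.5 N at 18 mm.
- rest: Fixed low white plate, 80 by 120, 6 thick. The roll starts on it, axis along the plate's y, 34 mm above the counter, kept from rolling by four 6 mm high lugs (17 to 25 mm either side of the roll's axis, 20 to 32 mm from its middle). Origin under its centre.
- holder: Fixed dispenser, steel base 90 (x) by 194 (y from -72 to 122), 12 thick. Origin: on the counter midway between the cup rims; y runs from round cup to tower. Cup axis 56 above the counter. Grey tower at the +y end: 30 wide, y 62 to 122, top 94 above the counter. With both ends home the roll's middle is at y = 0, 52 above the counter (tips lie on the cup bottoms, 4 below the cup axis).
- round_cup (a point): Centre of the floor of the round cup, on the cup axis (axes as the holder's). Grey cup facing +y: inside diameter 22, outside 30, 8 deep (floor at holder y = -58, rim at y = -50), on a cheek 36 wide behind it, y -62 to -72; cup and cheek tops are 71 mm above the counter. Takes the fixed tip.
- open_cup (a point): Back of the open-topped cup, on the cup axis (holder y = 62; axes as the holder's). A slot 22 wide, y 50 to 62, between walls 4 thick that end 71 mm above the counter; flat bottom 45 above it. Its back is the tower's smooth upright inner face, which runs on up to 94: the sprung tip can be pressed on it above the walls and slid down into the cup while the keeper is open.
- keeper_knob (a point): Grip point of the keeper knob, on its upright turning axis on the tower (holder x 0, y 100), 122 mm above the counter. The knob is a black upright bar 40 long (this point's x), 12 thick (its y), from 101 to 133 above the counter. Under it lie a disc of diameter 22 and a steel arm 12 wide, 6 thick, 52 long along +x; a prong (8 thick, 46 from the axis) hangs from it down to 73 above the counter.
- keeper (a joint): Angle of the keeper, 0 open (arm along the holder's +x), growing clockwise seen from above to 1.57 rad at its stop, shut (arm along the holder's -y, prong over the open-topped cup). It stays where left (friction about 0.05 N m).
- tumbler: Drinking glass, 72 diameter, 110 high, not to be disturbed. Origin under its centre.
- canister: White ceramic canister with a steel cap, 80 diameter, 120 high, not to be disturbed. Origin under its centre.
- bowl: Small steel bowl, 120 diameter, 45 high, not to be disturbed. Origin under its centre.
- roll: Roll and fixed spindle as one body. Origin on its surface, 28 mm from the axis, lowest as it lay at the start; y as for the roll's centre.
Things that resemble listed ones, but are neither listed nor needed, are in the scene too. Leave any orange look-alike of the roll alone.

How it is judged:
On the way, in this order (a step that is already met when the one before it is completed fails the run):
1. the spindle is home between the two cups, with the keeper still open (distance between fixed_tip and round_cup below 0.007 m and distance between sprung_tip and open_cup below 0.007 m and value of joint keeper below 1 rad), for 0.2 s.
2. the keeper is turned shut (value of joint keeper above 1.4 rad), for 0.2 s.
At the end, for the whole second after the job is handed in: The plain tip's end is within 7 mm of the floor centre of the round cup and the sprung tip's end within 7 mm of the back of the open-topped cup at axis height (resting on the cup bottoms gives about 4 mm each); the keeper is turned past 1.4 rad; the roll is at rest (distance between fixed_tip and round_cup below 0.007 m and distance between sprung_tip and open_cup below 0.007 m and value of joint keeper above 1.4 rad and linear speed of roll below 0.02 m/s); the robot touches nothing.
It fails at once if the tumbler is pushed more than 30 mm or tipped over (distance of tumbler from where it was at the start of the episode above 0.03 m or angle between tumbler's own z axis and vertical above 0.4 rad).
It fails at once if the canister is pushed more than 30 mm or tipped over (distance of canister from where it was at the start of the episode above 0.03 m or angle between canister's own z axis and vertical above 0.4 rad).
It fails at once if the bowl is pushed more than 30 mm or tipped over (distance of bowl from where it was at the start of the episode above 0.03 m or angle between bowl's own z axis and vertical above 0.4 rad).
It also fails if it takes over 58 s, if anything falls off the work surface, if the arm or the gripper's body presses on something with over 40 N, if the wrist force passes 120 N, or if a joint passes its speed limit or range.

## Working session

There is one attempt and no reset: what is moved stays moved. The work goes in short steps, Python scripts to look and compute and a tool call to move; the robot and the scene stay as the last step left them, time stands still between calls to the robot, and variables do not carry over. Pictures are saved under pics/ and viewed, about 8 in all and at most 12, crops included, and the job is handed in when it is done.

Besides the shell and the picture viewer there is one more tool, called after ">>>" as name(argument=value, ...) on one line, values as JSON. send_rows: Moves the arm, as the interface text tells. Its arguments: {"type":"object","properties":{"twist":{"type":"array"},"travel":{"type":"array"},"gripper":{"type":"array"},"grip_force":{"type":"number"}},"required":["twist","travel","gripper"]}

```bash
ls; mkdir -p pics; python3 - <<'E'
from workcell import bot
import cv2,numpy as np
print(bot.finger_overhang, bot.get_obs())
for n in ["scene","top"]:
    f=bot.grab_frame(n); np.save(f"pics/{n}0.npy",f); cv2.imwrite(f"pics/{n}0.png",cv2.resize(f[:,:,::-1],(800,600),interpolation=cv2.INTER_CUBIC))
    c=bot.calibration(n); print(n,c)
E
```

```text
pics
0.014 {'time_s': 0.0, 'joints': array([-1.34207786e+00,  1.59090407e-01,  1.59824318e+00, -2.69780274e-05,
        1.38623320e+00, -2.10099659e-01]), 'qvel': array([-0.00258114,  0.00054113, -0.00010614, -0.00012797,  0.00025354,
       -0.00197095]), 'tau': array([ 1.63556551e-04, -3.96001232e+01, -3.31430662e+01, -2.07924554e-04,
        8.41870671e-03,  9.97953187e-08]), 'ee_pos': array([ 0.244137  , -0.51994481,  0.24428818]), 'tool_rot': array([ 9.76025222e-01,  2.17655213e-01, -2.24457487e-05, -9.86898383e-04]), 'ft_force': array([ 0.37606134,  0.4186905 , -1.13981966]), 'torque': array([-0.00047679, -0.05094374,  0.00395379]), 'grip_width': 0.08513391473509377}
scene {'intrinsics': array([[388.79449176,   0.        , 258.38153508],
       [  0.        , 388.79449176, 186.13407386],
       [  0.        ,   0.        ,   1.        ]]), 'cam_to_world': array([[ 0.84252697,  0.37241228, -0.38917529,  0.94521589],
       [ 0.53833594, -0.55732736,  0.6321239 , -0.64909266],
       [ 0.01851266, -0.74208848, -0.67004625,  0.79658167],
       [ 0.        ,  0.        ,  0.        ,  1.        ]])}
top {'intrinsics': array([[368.20671888,   0.        , 256.14330921],
       [  0.        , 368.20671888, 191.12959447],
       [  0.        ,   0.        ,   1.        ]]), 'cam_to_world': array([[ 0.02841905, -0.9974944 ,  0.06478645,  0.4849127 ],
       [-0.99943658, -0.02951263, -0.01598549,  0.03227609],
       [ 0.01785745, -0.06429566, -0.99777111,  1.14651422],
       [ 0.        ,  0.        ,  0.        ,  1.        ]])}
```

View pics/top0.png

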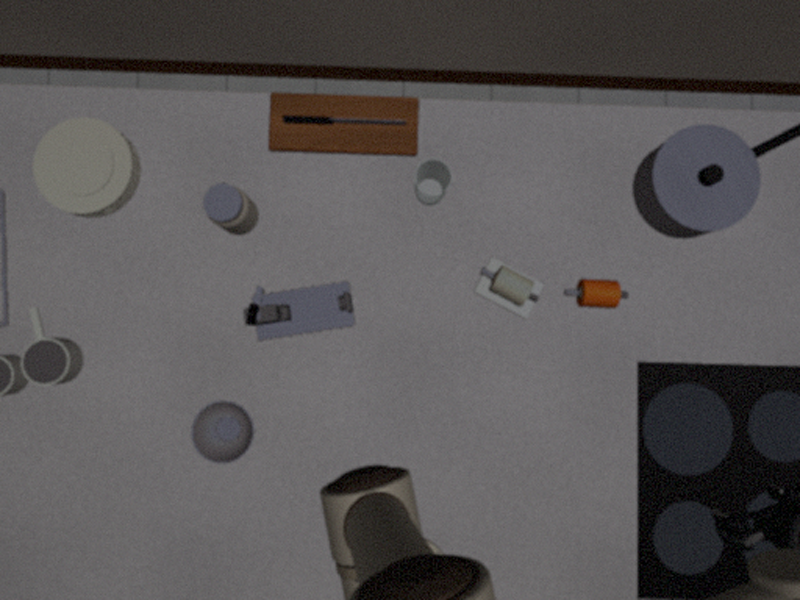

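View pics/scene0.png

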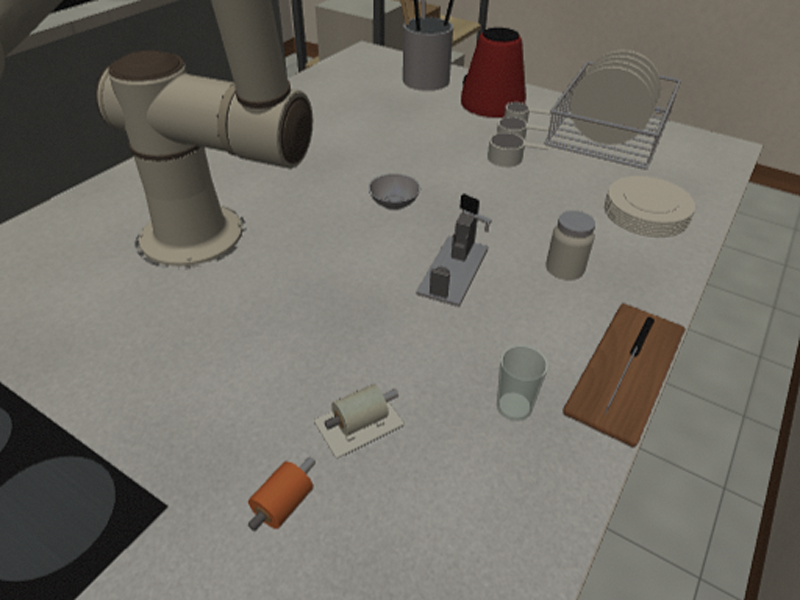

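Candidates for the roll (800x600 view): white roll at (513,285) on the white plate, orange one at (600,293). The white one on the plate fits the description; the orange one is the look-alike. The dispenser is at (300,310), with the tower at left and the keeper arm pointing up-image (+x, open). I'll measure roughly, then look with the wrist camera.

```bash
cat > h.py <<'E'
from workcell import bot
import numpy as np, cv2
from scipy.spatial.transform import Rotation as R
def ray(K,T,u,v):
    d=T[:3,:3]@np.linalg.solve(K,[u,v,1.]); return T[:3,3],d
def plane(c,u,v,z):
    o,d=ray(c["intrinsics"],c["cam_to_world"],u,v); return o+d*(z-o[2])/d[2]
def proj(c,p):
    T=np.linalg.inv(c["cam_to_world"]); q=c["intrinsics"]@(T[:3,:3]@np.array(p)+T[:3,3]); return q[:2]/q[2]
def delta(p,yaw,o=None):
    "tool-frame shift (mm) and tool z turn so tool points down with x axis at world yaw"
    o=o or bot.get_obs(); r=R.from_quat(o["tool_rot"])
    t=R.from_euler('z',yaw)*R.from_euler('x',np.pi)
    return (r.inv().apply(np.array(p)-o["ee_pos"])*1000).round(1),(r.inv()*t).as_rotvec().round(4)
def snap(n,name):
    c=bot.calibration(n); f=bot.grab_frame(n); np.savez(f"pics/{name}.npz",f=f,K=c["intrinsics"],T=c["cam_to_world"])
    return c,f
def load(name):
    d=np.load(f"pics/{name}.npz"); return dict(intrinsics=d["K"],cam_to_world=d["T"]),d["f"]
E
python3 - <<'E'
from h import *
c=bot.calibration("top"); s=1/1.5625
P=lambda u,v,z:plane(c,u*s,v*s,z).round(3)
print("roll",P(513,285,.05),"tips",P(485,271,.036),P(541,298,.036))
print("base corners",[P(*q,.012) for q in((257,340),(355,325),(348,282),(258,303))])
print("knob",P(250,315,.133),"glass",P(432,190,0),"can",P(240,222,0),"bowl",P(222,432,0))
print("plate",[P(*q,.006) for q in((497,261),(544,281),(527,317),(476,291))])
cw=bot.calibration("wrist"); o=bot.get_obs(); r=R.from_quat(o["tool_rot"])
print("cam in tool",r.inv().apply(cw["cam_to_world"][:3,3]-o["ee_pos"]), (r.inv().as_matrix()@cw["cam_to_world"][:3,:3]).round(2),cw["intrinsics"])
E
```

```text
roll [ 0.589 -0.201  0.05 ] tips [ 0.616 -0.149  0.036] [ 0.566 -0.259  0.036]
base corners [array([0.469, 0.292, 0.012]), array([0.504, 0.102, 0.012]), array([0.588, 0.118, 0.012]), array([0.542, 0.293, 0.012])]
knob [0.514 0.279 0.133] glass [ 0.782 -0.044  0.   ] can [0.704 0.339 0.   ] bowl [0.288 0.355 0.   ]
plate [array([ 0.64 , -0.177,  0.006]), array([ 0.603, -0.272,  0.006]), array([ 0.53 , -0.239,  0.006]), array([ 0.579, -0.137,  0.006])]
cam in tool [ 0.06959085 -0.00089408 -0.12735591] [[ 0.   -0.96 -0.28]
 [ 1.    0.    0.  ]
 [-0.   -0.28  0.96]] [[332.71636166   0.         257.90511572]
 [  0.         332.71636166 191.49789956]
 [  0.           0.           1.        ]]
```

```bash
python3 - <<'E'
from h import *
print(delta([.575,-.225,.19],np.radians(65.6)))
E
```

```text
(array([ 424.8, -126.4,   54.8]), array([-0.0015, -0.0009, -0.7062]))
```

>>> send_rows(twist=[[0, 0, 0], [0, 0, 0], [0, 0, 0], [0, 0, 0], [0, 0, 0], [0, 0, 0], [0, 0, 0], [0, 0, 0], [0, 0, -0.18], [0, 0, -0.18]], travel=[[53, -15.8, 6.8], [53, -15.8, 6.8], [53, -15.8, 6.8], [53, -15.8, 6.8], [53, -15.8, 6.8], [53, -15.8, 6.8], [53, -15.8, 6.8], [53, -15.8, 6.8], [0, 0, 0], [0, 0, 0]], gripper=[85, 85, 85, 85, 85, 85, 85, 85, 85, 85], grip_force=60)

```text
time_s: 1.35
ee_pos: [0.5745, -0.2249, 0.1899]
tool_rot: [0.92, 0.392, -0.001, -0.001]
ft_force: [0.3, 0.2, 0.1]
grip_width: 0.0849
```

>>> send_rows(twist=[[0, 0, -0.18], [0, 0, -0.166], [0, 0, 0], [0, 0, 0], [0, 0, 0], [0, 0, 0], [0, 0, 0], [0, 0, 0], [0, 0, 0], [0, 0, 0]], travel=[[0, 0, 0], [0, 0, 0], [0, 0, 0], [0, 0, 0], [0, 0, 0], [0, 0, 0], [0, 0, 0], [0, 0, 0], [0, 0, 0], [0, 0, 0]], gripper=[85, 85, 85, 85, 85, 85, 85, 85, 85, 85])

```text
time_s: 2.6
ee_pos: [0.5744, -0.226, 0.1909]
tool_rot: [0.841, 0.542, -0.0, -0.0]
ft_force: [-0.2, -0.3, -0.4]
grip_width: 0.085
```

```bash
python3 - <<'E'
from h import *
o=bot.get_obs(); print(o["time_s"],o["ee_pos"],R.from_quat(o["tool_rot"]).as_matrix()[:,0],o["joints"])
c,f=snap("wrist","w1"); t,g=snap("top","t1")
cv2.imwrite("pics/w1.png",cv2.resize(f[:,:,::-1],(800,600),interpolation=cv2.INTER_CUBIC))
k=cv2.resize(g[165:245,150:256,::-1],(795,600),interpolation=cv2.INTER_CUBIC); cv2.imwrite("pics/t1.png",cv2.convertScaleAbs(k,alpha=1.8))
E
```

```text
2.6 [ 0.57438635 -0.22595314  0.19090155] [ 4.13329930e-01  9.10581336e-01 -1.07455578e-07] [-5.70283282e-01  3.09380649e-01  1.52866406e+00 -4.84774342e-06
  1.30357940e+00 -1.44174034e-01]
```

View pics/w1.png

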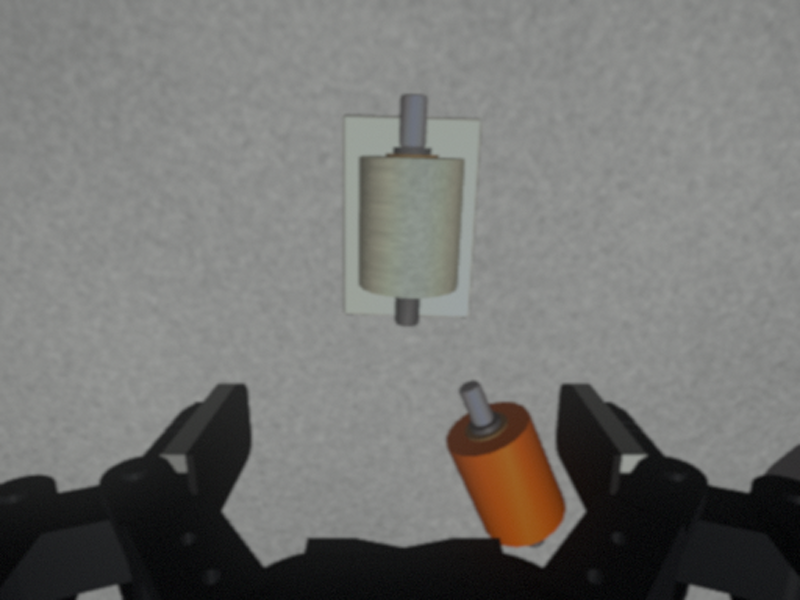

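White roll confirmed on its plate: steel sprung tip at (413,95), dark fixed tip at (407,325), plate corners (345,115),(480,121),(468,317),(345,314). The orange one at (505,475) is the decoy.

```bash
python3 - <<'E'
from h import *
c,f=load("w1"); s=1/1.5625
P=lambda u,v,z:plane(c,u*s,v*s,z)
q=np.array([P(345,115,.006),P(480,121,.006),P(468,317,.006),P(345,314,.006)])
print("plate",q.mean(0),[np.linalg.norm(q[i]-q[i-1]).round(4) for i in range(4)])
a,b=P(413,96,.034),P(407,324,.034); print("tips",a,b,np.linalg.norm(a-b))
d=(a-b)/np.linalg.norm(a-b); ye=q[0]+q[1]-q[2]-q[3]
print("yaw tips",np.degrees(np.arctan2(d[1],d[0])),"plate",np.degrees(np.arctan2(ye[1],ye[0])),"mid",b+d*.058)
m=[P(359,220,.034),P(462,220,.034)];print("sides",np.mean(m,0),np.linalg.norm(m[0]-m[1]))
g=load("t1")
E
```

```text
plate [ 0.58908393 -0.20094237  0.006     ] [np.float64(0.1184), np.float64(0.0768), np.float64(0.1172), np.float64(0.0776)]
tips [ 0.61827939 -0.13955399  0.034     ] [ 0.56495759 -0.25043723  0.034     ] 0.12303783130441923
yaw tips 64.31791768085914 plate 64.06194144537757 mid [ 0.59009347 -0.1981669   0.034     ]
sides [ 0.59125452 -0.19671363  0.034     ] 0.05613686497085447
```

View pics/t1.png

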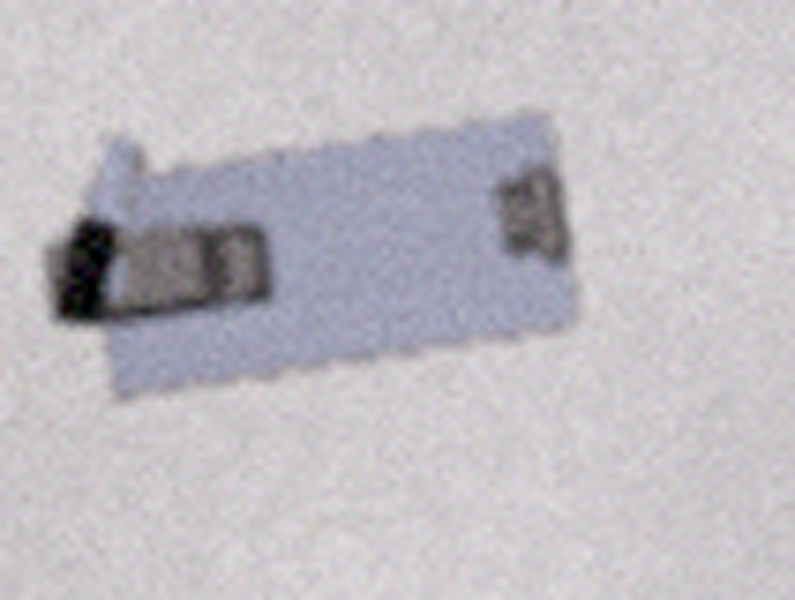

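Plate measures 77x118 and tip-to-tip 123 mm, against 80x120 and 124 given, so the measurement holds. Now grasp.

```bash
python3 - <<'E'
from h import *
print(delta([.5898,-.1993,.029],np.radians(64.2)))
E
```

```text
(array([ 30.6,   3. , 161.9]), array([ 0.    , -0.    ,  0.0243]))
```

>>> send_rows(twist=[[0, 0, 0], [0, 0, 0], [0, 0, 0], [0, 0, 0], [0, 0, 0], [0, 0, 0], [0, 0, 0], [0, 0, 0], [0, 0, 0], [0, 0, 0.0243]], travel=[[15.3, 1.5, 0], [15.3, 1.5, 0], [0, 0, 30], [0, 0, 30], [0, 0, 30], [0, 0, 20], [0, 0, 0], [0, 0, 0], [0, 0, 0], [0, 0, 0]], gripper=[85, 85, 85, 85, 85, 85, 85, 85, 85, 85])

```text
time_s: 3.95
ee_pos: [0.5904, -0.1997, 0.082]
tool_rot: [0.847, 0.531, 0.0, 0.001]
ft_force: [-0.2, 0.4, -0.3]
grip_width: 0.0849
```

```bash
python3 - <<'E'
from h import *
print(bot.get_obs()["ee_pos"],delta([.5898,-.1993,.029],np.radians(64.2)))
E
```

```text
[ 0.59036502 -0.19967965  0.08197752] (array([ 0.1, -0.8, 53. ]), array([ 0.0018,  0.0001, -0.0014]))
```

>>> send_rows(twist=[[0, 0, 0], [0, 0, 0], [0, 0, 0], [0, 0, 0], [0, 0, 0], [0, 0, 0], [0, 0, 0], [0, 0, 0], [0, 0, 0], [0, 0, 0]], travel=[[0, -0.4, 18], [0, 0, 18], [0, 0, 17], [0, 0, 0], [0, 0, 0], [0, 0, 0], [0, 0, 0], [0, 0, 0], [0, 0, 0], [0, 0, 0]], gripper=[85, 85, 85, 85, 40, 40, 40, 40, 40, 40], grip_force=60)

```text
time_s: 5.2
ee_pos: [0.5903, -0.1997, 0.0292]
tool_rot: [0.847, 0.531, 0.001, 0.001]
ft_force: [-0.6, 0.7, 5.9]
grip_width: 0.0546
```

```bash
python3 - <<'E'
from h import *
o=bot.get_obs();print(o["ee_pos"],o["grip_width"],o["ft_force"])
# viewpoint: tool x along holder y, behind the holder middle
yaw=np.radians(100.4); x=np.array([np.cos(yaw),np.sin(yaw),0]); p=np.array([.527,.2,.26]); print(p)
o["ee_pos"]=o["ee_pos"]+[0,0,.225]
print(delta(p-x*.16,yaw,o))
E
```

```text
[ 0.5903033  -0.19968586  0.02915863] 0.05460082465259142 [-0.60736662  0.66916287  5.88892585]
[0.527 0.2   0.26 ]
(array([ 203.2, -136.4,   -6.2]), array([ 0.0022,  0.0009, -0.6318]))
```

Roll gripped (54.6 mm). Lift, then view the dispenser from its robot side with the wrist camera so the held roll doesn't hide it.

```bash
python3 - <<'E'
from h import *
o=bot.get_obs()
o["ee_pos"]=o["ee_pos"]+[0,0,.22]
print(delta([.354,.199,.249],np.radians(100.4),o))
E
```

```text
(array([ 256.1, -386.3,   -0.8]), array([ 0.0022,  0.0009, -0.6318]))
```

>>> send_rows(twist=[[0, 0, 0], [0, 0, 0], [0, 0, 0], [0, 0, 0], [0, 0, 0], [0, 0, 0], [0, 0, 0], [0, 0, 0], [0, 0, 0], [0, 0, 0]], travel=[[0, 0, -10], [0, 0, -25], [0, 0, -35], [0, 0, -45], [0, 0, -45], [0, 0, -35], [0, 0, -25], [0, 0, 0], [0, 0, 0], [0, 0, 0]], gripper=[40, 40, 40, 40, 40, 40, 40, 40, 40, 40])

```text
time_s: 6.45
ee_pos: [0.5885, -0.1987, 0.2457]
tool_rot: [0.847, 0.531, -0.001, -0.002]
ft_force: [0.4, 0.2, -1.8]
grip_width: 0.0545
```

>>> send_rows(twist=[[0, 0, 0], [0, 0, 0], [0, 0, 0], [0, 0, 0], [0, 0, 0], [0, 0, 0], [0, 0, 0], [0, 0, 0], [0, 0, 0], [0, 0, 0]], travel=[[14, -21, 0], [28, -42, 0], [28, -42, 0], [28, -42, 0], [28, -42, 0], [28, -42, 0], [28, -42, 0], [28, -42, 0], [28, -42, 0], [18, -29, 0]], gripper=[40, 40, 40, 40, 40, 40, 40, 40, 40, 40])

```text
time_s: 7.7
ee_pos: [0.3515, 0.2007, 0.247]
tool_rot: [0.847, 0.532, -0.001, -0.0]
ft_force: [0.3, 0.1, -1.9]
grip_width: 0.0546
```

>>> send_rows(twist=[[0, 0, -0.08], [0, 0, -0.158], [0, 0, -0.158], [0, 0, -0.158], [0, 0, -0.078], [0, 0, 0], [0, 0, 0], [0, 0, 0], [0, 0, 0], [0, 0, 0]], travel=[[0, 0, 0], [0, 0, 0], [0, 0, 0], [0, 0, 0], [0, 0, 0], [0, 0, 0], [0, 0, 0], [0, 0, 0], [0, 0, 0], [0, 0, 0]], gripper=[40, 40, 40, 40, 40, 40, 40, 40, 40, 40])

```text
time_s: 8.95
ee_pos: [0.3533, 0.1993, 0.2479]
tool_rot: [0.64, 0.768, 0.0, 0.0]
ft_force: [-0.9, 0.6, -2.5]
grip_width: 0.0543
```

```bash
python3 - <<'E'
from h import *
o=bot.get_obs(); print(o["time_s"],o["ee_pos"],o["grip_width"],o["joints"])
c,f=snap("wrist","w2"); snap("top","t2"); snap("scene","s2")
cv2.imwrite("pics/w2.png",cv2.resize(f[:,:,::-1],(800,600),interpolation=cv2.INTER_CUBIC))
E
```

```text
8.95 [0.35331097 0.1993143  0.24790009] 0.054291406496999706 [ 2.13571078e-01 -3.11859872e-01  2.03474891e+00  4.34388800e-06
  1.41867878e+00  3.20434808e-02]
```

View pics/w2.png

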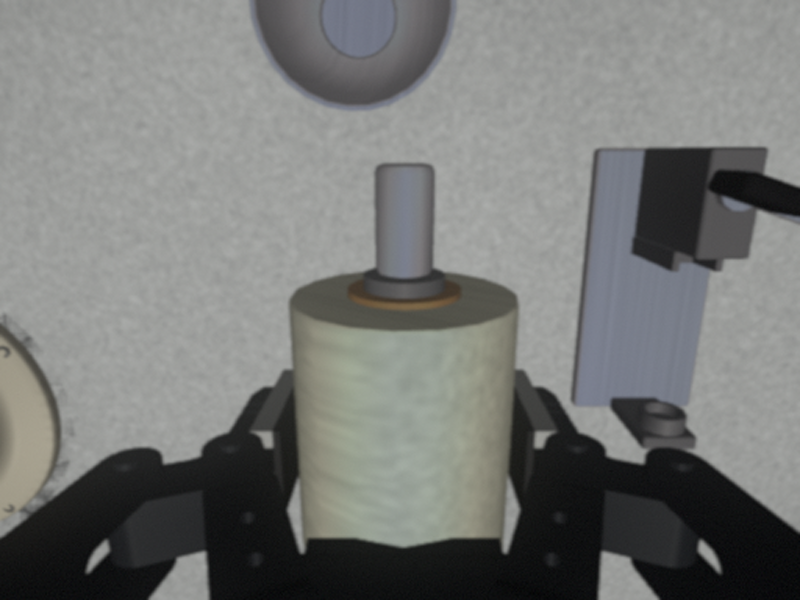

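The base, tower top (697-767,148-258) and round cup (663,418) are clearly visible; the roll sits centred in the jaws, with the tip axis at column 405. I'll enlarge the dispenser to pick edges.

```bash
python3 - <<'E'
from h import *
c,f=load("w2"); k=f[88:288,362:512,::-1]
k=cv2.resize(k,None,fx=3,fy=3,interpolation=cv2.INTER_CUBIC); cv2.imwrite("pics/w2c.png",cv2.convertScaleAbs(k,alpha=1.6,beta=20))
E
```

```text
(no output)
```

View pics/w2c.png

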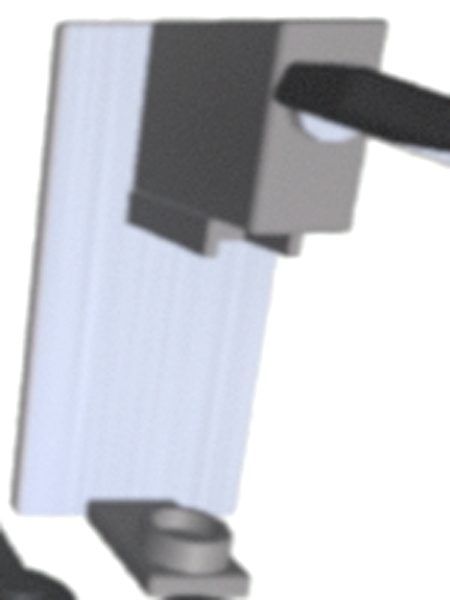

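```bash
cat > fit.py <<'E'
from h import *
from scipy.optimize import least_squares
c,f=load("w2")
px=[(249,236,-15,62,94),(350,231,15,62,94),(387,21,15,122,94),(279,23,-15,122,94),
(60,24,-45,122,12),(17,512,-45,-72,12),(234,515,45,-72,12),
(207,254,-15,50,71),(300,254,15,50,71),(150,578,-18,-62,71),(249,573,18,-62,71)]
W=np.array([plane(c,(u+.5)/3-.5+362,(v+.5)/3-.5+88,z/1000) for u,v,x,y,z in px])
H=np.array([[x,y] for u,v,x,y,z in px])/1000
def m(q): 
    s,k=np.sin(q[2]),np.cos(q[2]); return H@np.array([[k,s],[-s,k]])+q[:2]
r=least_squares(lambda q:(m(q)-W[:,:2]).ravel(),[.53,.18,.18])
print(r.x,np.degrees(r.x[2])); print(((W[:,:2]-m(r.x))*1000).round(1))
E
python3 fit.py; python3 - <<'E'
from h import *
# held roll: tip axis and edges at tool height
c,f=load("w2"); o=bot.get_obs(); t=R.from_quat(o["tool_rot"]); s=1/1.5625
z=o["ee_pos"][2]+.005
for u,v in ((405,164),(405,275)): print((t.inv().apply(plane(c,u*s,v*s,z)-o["ee_pos"])*1000).round(1))
for p in ((0,.066,0),):
    w=o["ee_pos"]+t.apply([.066,0,-.005]); print("expected tip px",proj(c,w)*1.5625)
E
```

```text
[0.5341719  0.18316025 0.18709634] 10.719830564342603
[[ 0.8 -0.6]
 [-0.7  0.4]
 [-0.6 -1.8]
 [ 0.3 -2. ]
 [ 0.4 -2. ]
 [ 0.5  3.6]
 [-1.7  1.4]
 [ 1.4  1. ]
 [ 0.4  0.7]
 [ 0.9 -1. ]
 [-1.7  0.3]]
[67.7 -0.1 -5. ]
[41.7 -0.1 -5. ]
expected tip px [405.44320196 171.50250037]
```

```bash
cat >> fit.py <<'E'
ct,g=load("t1")
tp=[(117,400,-45,122,12),(578,328,-45,-72,12),(547,110,45,-72,12),(270,297,-15,50,71),(262,225,15,50,71)]
for u,v,x,y,z in tp:
    w=plane(ct,(u+.5)/7.5-.5+150,(v+.5)/7.5-.5+165,z/1000)
    H=np.array([[x,y]])/1000; print(x,y,z,((w[:2]-m(r.x)[0])*1000).round(1))
E
python3 fit.py | tail -5
python3 - <<'E'
from h import *
exec(open('fit.py').read().split("ct,g")[0].replace("print","(lambda *a:0)"))
cs,g=load("s2")
k=cv2.resize(g[110:200,255:325,::-1],None,fx=6,fy=6,interpolation=cv2.INTER_CUBIC)
pts=[(x,y,z) for y,z in ((62,94),(122,94),(62,12)) for x in(-15,15)]+[(x,y,12) for x in(-45,45) for y in(-72,122)]+[(x,y,71) for x in(-18,18) for y in(-62,-72)]
for x,y,z in pts:
    H=np.array([[x,y]])/1000; w=list(m(r.x)[0])+[z/1000]; u=((proj(cs,w)-[255,110])+.5)*6-.5
    cv2.circle(k,tuple(int(i) for i in u.round()),2,(0,0,255),-1)
cv2.imwrite("pics/s2c.png",cv2.convertScaleAbs(k,alpha=1.5))
E
```

```text
-45 122 12 [ 1.  -4.6]
-45 -72 12 [-0.3 -0.7]
45 -72 12 [ 0.5 -1.7]
-15 50 71 [  0.5 -10.2]
15 50 71 [ -1.1 -11.5]
```

View pics/s2c.png

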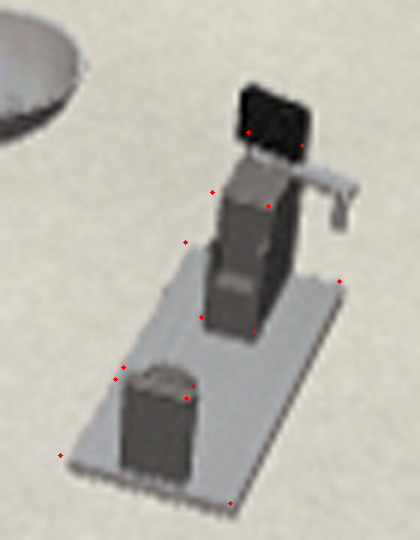

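Scene and top views each disagree with the wrist fit by 2–4 mm, as the calibration allows. I'll take a compromise and refine by a relative close view of the tip against the slot from above.

```bash
python3 - <<'E'
from h import *
print(delta([.5376,.1679,.248],np.radians(100.6)))
E
```

```text
(array([-6.420e+01,  1.756e+02, -1.000e-01]), array([-0.    , -0.    , -0.0034]))
```

>>> send_rows(twist=[[0, 0, -0.0034], [0, 0, 0], [0, 0, 0], [0, 0, 0], [0, 0, 0], [0, 0, 0], [0, 0, 0], [0, 0, 0], [0, 0, 0], [0, 0, 0]], travel=[[-12, 31.6, 0], [-16, 45, 0], [-16, 45, 0], [-14, 36, 0], [-6.2, 18, 0], [0, 0, 30], [0, 0, 40], [0, 0, 40], [0, 0, 25], [0, 0, 15]], gripper=[40, 40, 40, 40, 40, 40, 40, 40, 40, 40])

```text
time_s: 10.35
ee_pos: [0.5369, 0.1684, 0.0962]
tool_rot: [0.639, 0.769, -0.001, -0.001]
ft_force: [-0.2, 0.1, -1.1]
grip_width: 0.0543
```

```bash
python3 - <<'E'
from h import *
bot.grab_frame("top")
o=bot.get_obs(); print(o["time_s"],o["ee_pos"],o["ft_force"],delta([.5376,.1679,.095],np.radians(100.6),o))
c,f=snap("wrist","w3"); snap("scene","s3")
cv2.imwrite("pics/w3.png",cv2.convertScaleAbs(cv2.resize(f[:300,130:386,::-1],None,fx=2.3,fy=2,interpolation=cv2.INTER_CUBIC) if 0 else cv2.resize(f[:300,130:386,::-1],None,fx=2,fy=2,interpolation=cv2.INTER_CUBIC),alpha=1.5))
E
```

```text
10.4 [0.53617083 0.16821786 0.09493024] [-1.78384717 -1.52096705 -2.57063191] (array([-0.6,  1.3, -0.1]), array([-0.0041, -0.0004, -0.0001]))
```

View pics/w3.png

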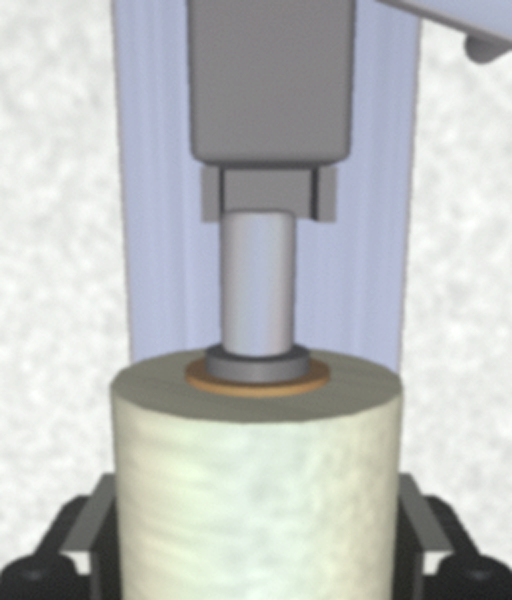

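The tip spans columns 221-296 (centre 258.5), slot walls 202-336 (269), tower 191-352 (271.5), so the roll needs about 2.5 mm in +tool y. Yaw is well aligned and the keeper is open. Now the along-axis distance.

```bash
python3 - <<'E'
from h import *
c,f=load("w3"); o=bot.get_obs(); t=R.from_quat(o["tool_rot"])
print(o["ee_pos"])
for n,u,v,z in (("tower",271.5,160,.094),("slotfront",269,221,.071),("tip low/mid",258.5,212,.1),("tip top",258.5,212,.107),("base L",115,0,.012),("base R",420,0,.012)):
    w=plane(c,130+u/2,v/2,z); print(n,(t.inv().apply(w-o["ee_pos"])*1000).round(1))
E
```

```text
[0.53762941 0.16844219 0.09778072]
tower [76.4  0.8  3.8]
slotfront [64.6  0.8 26.8]
tip low/mid [67.4 -1.5 -2.2]
tip top [67.6 -1.6 -9.2]
base L [122.9 -42.1  85.8]
base R [122.9  44.   85.8]
```

>>> send_rows(twist=[[0, 0, 0], [0, 0, 0], [0, 0, 0], [0, 0, 0], [0, 0, 0], [0, 0, 0], [0, 0, 0], [0, 0, 0], [0, 0, 0], [0, 0, 0]], travel=[[0, 2.4, 0], [0, 0, 7], [0, 0, 7], [0, 0, 0], [5, 0, 0], [0, 0, 0], [0, 0, 0], [0, 0, 0], [0, 0, 0], [0, 0, 0]], gripper=[40, 40, 40, 40, 40, 40, 40, 40, 40, 40])

```text
time_s: 11.75
ee_pos: [0.5392, 0.1737, 0.0839]
tool_rot: [0.639, 0.769, 0.0, 0.0]
ft_force: [0.8, -0.6, -2.3]
grip_width: 0.0541
```

>>> send_rows(twist=[[0, 0, 0], [0, 0, 0], [0, 0, 0], [0, 0, 0], [0, 0, 0], [0, 0, 0], [0, 0, 0], [0, 0, 0], [0, 0, 0], [0, 0, 0]], travel=[[4, 0, 0], [4, 0, 0], [4, 0, 0], [4, 0, 0], [4, 0, 0], [0, 0, 0], [0, 0, 0], [0, 0, 0], [0, 0, 0], [0, 0, 0]], gripper=[40, 40, 40, 40, 40, 40, 40, 40, 40, 40])

```text
time_s: 13.0
ee_pos: [0.5356, 0.1934, 0.084]
tool_rot: [0.639, 0.769, 0.0, 0.0]
ft_force: [1.7, -3.7, -1.7]
grip_width: 0.0546
```

```bash
python3 - <<'E'
from h import *
E=[]
F=[]
c,f=snap("wrist","w4")
for i in range(4):
    bot.grab_frame("top"); o=bot.get_obs(); E.append(o["ee_pos"]);F.append(o["ft_force"])
snap("scene","s4")
t=R.from_quat(o["tool_rot"])
print(o["time_s"],np.mean(E,0),np.std(E,0),t.inv().apply(np.mean(F,0)),np.mean(F,0))
k=f[:300,130:386,::-1]; cv2.imwrite("pics/w4.png",cv2.convertScaleAbs(cv2.resize(k,None,fx=2,fy=2,interpolation=cv2.INTER_CUBIC),alpha=1.5))
E
```

```text
13.25 [0.53556206 0.19342829 0.08394744] [1.82450193e-05 1.34404695e-05 1.65220248e-05] [-4.0718003   1.05098091  2.07711874] [ 1.78301721 -3.80879611 -2.07664697]
```

View pics/w4.png

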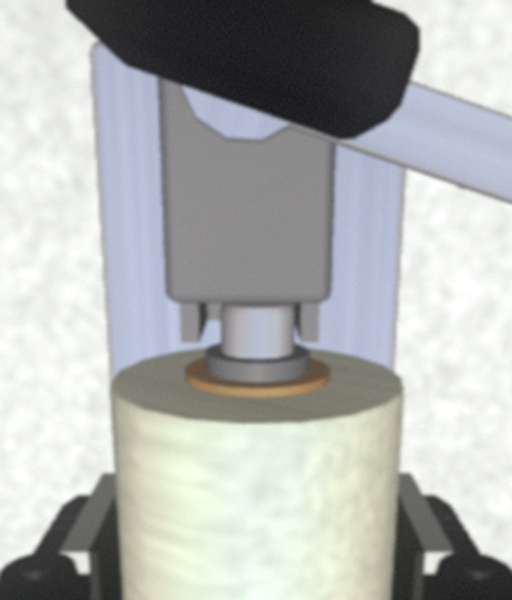

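The tip is pressed on the tower face at 4.1 N, about 15 mm of compression. The slot centre (250) against the tip (258.5) calls for −1.8 mm in tool y. Apply that and slide down.

>>> send_rows(twist=[[0, 0, 0], [0, 0, 0], [0, 0, 0], [0, 0, 0], [0, 0, 0], [0, 0, 0], [0, 0, 0], [0, 0, 0], [0, 0, 0], [0, 0, 0]], travel=[[0, -1.8, 0], [0, 0, 0], [0, 0, 5], [0, 0, 5], [0, 0, 5], [0, 0, 5], [0, 0, 5], [0, 0, 5], [0, 0, 3], [0, 0, 0]], gripper=[40, 40, 40, 40, 40, 40, 40, 40, 40, 40])

```text
time_s: 14.55
ee_pos: [0.5335, 0.1931, 0.0505]
tool_rot: [0.639, 0.769, -0.0, -0.0]
ft_force: [2.5, -4.2, -1.3]
grip_width: 0.0542
```

```bash
python3 - <<'E'
from h import *
c,f=snap("wrist","w5"); s,g=snap("scene","s5")
for i in range(2): bot.grab_frame("top"); o=bot.get_obs()
t=R.from_quat(o["tool_rot"]); print(o["time_s"],o["ee_pos"],t.inv().apply(o["ft_force"]),t.as_quat())
k=cv2.resize(f[:300,130:386,::-1],None,fx=1.5,fy=1.5,interpolation=cv2.INTER_CUBIC)
j=cv2.resize(g[100:200,250:338,::-1],None,fx=4.5,fy=4.5,interpolation=cv2.INTER_CUBIC)
cv2.imwrite("pics/w5.png",cv2.convertScaleAbs(np.hstack([k,j[:450,:396]]),alpha=1.5))
E
```

```text
14.75 [0.53346531 0.19305619 0.05065684] [-4.00117685  0.23036923  2.66728939] [ 6.38682264e-01  7.69470537e-01 -2.17666953e-04 -1.05090265e-04]
```

View pics/w5.png

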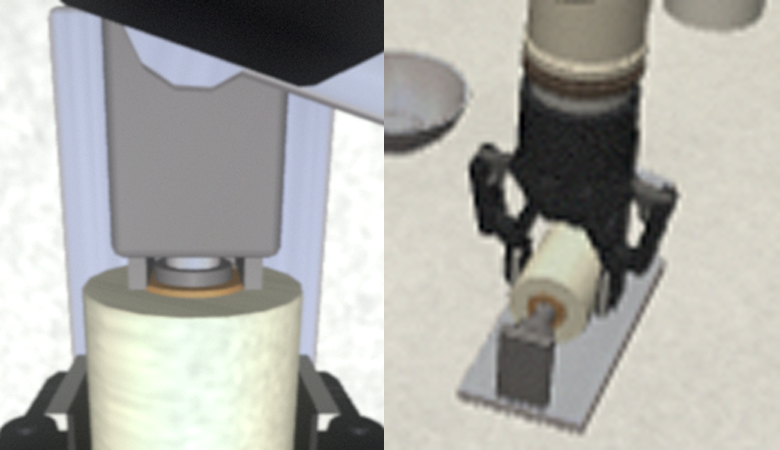

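The sprung tip is between the slot walls, with no sign of jamming (z force is just the weight). Residual lateral offset is about +0.8 mm. Now ease back to let the plain end enter the round cup.

>>> send_rows(twist=[[0, 0, 0], [0, 0, 0], [0, 0, 0], [0, 0, 0], [0, 0, 0], [0, 0, 0], [0, 0, 0], [0, 0, 0], [0, 0, 0], [0, 0, 0]], travel=[[0, 0.7, 0], [-2, 0, 0], [-2, 0, 0], [-2, 0, 0], [-2, 0, 0], [-2, 0, 0], [0, 0, 0], [0, 0, 0], [0, 0, 0], [0, 0, 0]], gripper=[40, 40, 40, 40, 40, 40, 40, 40, 40, 40])

```text
time_s: 16.0
ee_pos: [0.5364, 0.1835, 0.051]
tool_rot: [0.639, 0.769, 0.0, 0.0]
ft_force: [-0.7, -1.7, -2.2]
grip_width: 0.0541
```

```bash
python3 - <<'E'
from h import *
for i in range(2): bot.grab_frame("top"); o=bot.get_obs()
t=R.from_quat(o["tool_rot"]); print(o["time_s"],o["ee_pos"],t.inv().apply(o["ft_force"]))
E
```

```text
16.1 [0.53637823 0.18346178 0.05097471] [-3.37926659 -1.40698938  1.5351405 ]
```

>>> send_rows(twist=[[0, 0, 0], [0, 0, 0], [0, 0, 0], [0, 0, 0], [0, 0, 0], [0, 0, 0], [0, 0, 0], [0, 0, 0], [0, 0, 0], [0, 0, 0]], travel=[[0, 0, 1], [0, 0, 1], [0, 0, 1], [-0.5, 0, 0.5], [0, 0, 0], [0, 0, 0], [0, 0, 0], [0, 0, 0], [0, 0, 0], [0, 0, 0]], gripper=[40, 40, 40, 40, 40, 40, 40, 40, 40, 40])

```text
time_s: 17.35
ee_pos: [0.5366, 0.1829, 0.0476]
tool_rot: [0.639, 0.769, 0.0, 0.0]
ft_force: [2.1, -1.1, 1.7]
grip_width: 0.0547
```

```bash
python3 - <<'E'
from h import *
F=[]
for i in range(5): bot.grab_frame("top"); o=bot.get_obs(); F.append(o["ft_force"])
t=R.from_quat(o["tool_rot"]); print(o["time_s"],o["ee_pos"],t.inv().apply(F).round(1))
c,f=snap("wrist","w6"); s,g=snap("scene","s6")
k=cv2.resize(f[:300,130:386,::-1],None,fx=1.5,fy=1.5,interpolation=cv2.INTER_CUBIC)
j=cv2.resize(g[140:200,258:318,::-1],None,fx=7.5,fy=7.5,interpolation=cv2.INTER_CUBIC)[:450,:400]
cv2.imwrite("pics/w6.png",cv2.convertScaleAbs(np.hstack([k,j]),alpha=1.5))
E
```

```text
17.6 [0.53651139 0.18293294 0.0475462 ] [[-2.   2.  -1.5]
 [-2.3  1.7 -1.5]
 [-1.7  1.2 -1.8]
 [-2.3  2.  -0.8]
 [-2.7  2.4 -2. ]]
```

View pics/w6.png

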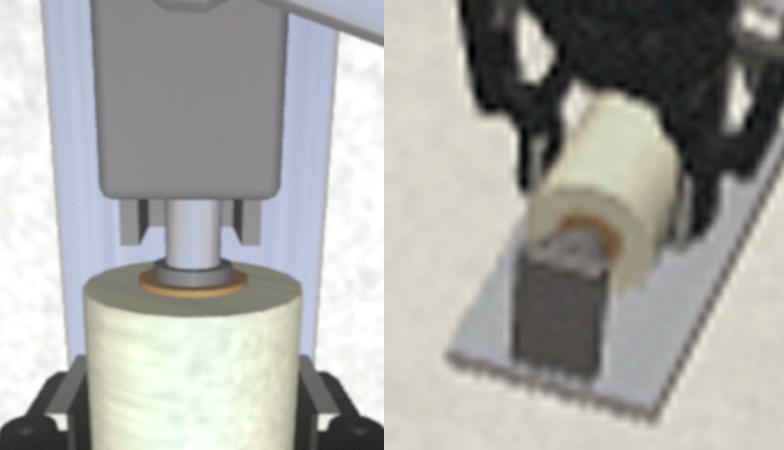

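The plain tip is inside the round cup, with roll against cup in the scene view. The vertical force flipped to support, so the tips rest on the bottoms. Release and rise.

>>> send_rows(twist=[[0, 0, 0], [0, 0, 0], [0, 0, 0], [0, 0, 0], [0, 0, 0], [0, 0, 0], [0, 0, 0], [0, 0, 0], [0, 0, 0], [0, 0, 0]], travel=[[0, 0, 0], [0, 0, 0], [0, 0, 0], [0, 0, 0], [0, 0, -10], [0, 0, -25], [0, 0, -40], [0, 0, -45], [0, 0, -30], [0, 0, 0]], gripper=[60, 70, 85, 85, 85, 85, 85, 85, 85, 85])

```text
time_s: 18.95
ee_pos: [0.5384, 0.1832, 0.2013]
tool_rot: [0.639, 0.769, 0.003, 0.002]
ft_force: [-0.3, 0.5, -1.3]
grip_width: 0.0852
```

```bash
python3 - <<'E'
from h import *
bot.grab_frame("top");o=bot.get_obs();bot.grab_frame("top")
c,f=snap("wrist","w7"); o=bot.get_obs(); print(o["time_s"],o["ee_pos"],o["ft_force"]); s,g=snap("scene","s7")
k=cv2.resize(f[:,:,::-1],(600,450),interpolation=cv2.INTER_CUBIC)
cv2.imwrite("pics/w7.png",cv2.convertScaleAbs(k,alpha=1.5))
E
```

```text
19.1 [0.53549877 0.18284166 0.19624202] [ 0.46765153 -0.47705059 -0.43749841]
```

View pics/w7.png

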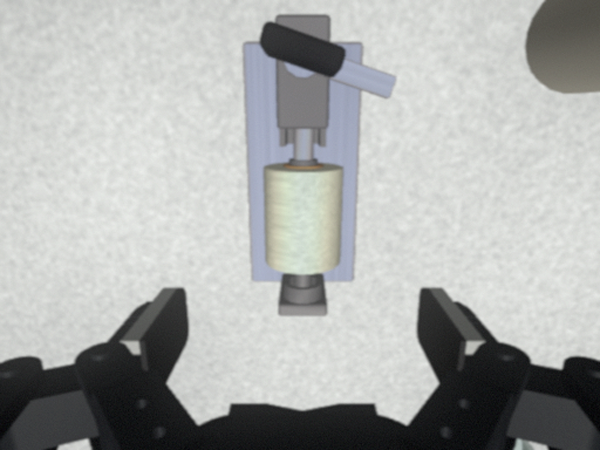

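Roll is seated: fixed tip in the cup at (302,285), sprung tip between the walls at (303,140). The knob bar runs (272,38)-(336,62), about 20° clockwise already, so the keeper starts near 0.33 rad, still open. I've used all 12 views; the rest is numeric.

```bash
cat > knob.py <<'E'
from h import *
import sys
def knob(name,box,z):
    c,f=load(name); m=np.zeros(f.shape[:2],np.uint8); x0,y0,x1,y1=box
    m[y0:y1,x0:x1]=(f[y0:y1,x0:x1].max(2)<40); 
    ct=max(cv2.findContours(m,cv2.RETR_EXTERNAL,cv2.CHAIN_APPROX_NONE)[0],key=cv2.contourArea)
    b=cv2.boxPoints(cv2.minAreaRect(ct)); w=np.array([plane(c,*p,z) for p in b])
    e=w[1]-w[0],w[2]-w[1]; l=max(e,key=np.linalg.norm)
    return b.round(1).tolist(),w.mean(0).round(4),[np.linalg.norm(i).round(4) for i in e],np.degrees(np.arctan2(l[1],l[0])).round(1)
if __name__=="__main__":
    for z in (.133,.117): print(knob("w7",(210,5,310,80),z))
    o=bot.get_obs(); y=np.radians(10.6); print([.5365-.1*np.sin(y),.183+.1*np.cos(y)])
E
python3 knob.py
python3 - <<'E'
from h import *
c,f=load("w7"); s=512/600
o=bot.get_obs()
P=lambda u,v,z:plane(c,u*s,v*s,z)
a=[P(277,128,.094),P(328,128,.094),P(330,15,.094),P(277,15,.094)]; print("tower ctr",np.mean(a,0),[np.linalg.norm(a[i]-a[i-1]).round(4) for i in range(4)])
b=[P(243,43,.012),P(362,43,.012),P(354,281,.012),P(251,281,.012)]; print("base ctr",np.mean(b,0),[np.linalg.norm(b[i]-b[i-1]).round(4) for i in range(4)])
print("arm end ctr,-root",P(391,86,.101),P(345,68,.101))
E
```

```text
([[219.10000610351562, 43.70000076293945], [227.60000610351562, 18.200000762939453], [294.79998779296875, 40.599998474121094], [286.29998779296875, 66.0999984741211]], array([0.517 , 0.2791, 0.133 ]), [np.float64(0.0132), np.float64(0.0369)], np.float64(-6.3))
([[219.10000610351562, 43.70000076293945], [227.60000610351562, 18.200000762939453], [294.79998779296875, 40.599998474121094], [286.29998779296875, 66.0999984741211]], array([0.5166, 0.2814, 0.117 ]), [np.float64(0.0143), np.float64(0.04)], np.float64(-6.3))
[np.float64(0.518104864938728), np.float64(0.28129353491495546)]
tower ctr [0.51904032 0.27271472 0.094     ] [np.float64(0.0585), np.float64(0.0293), np.float64(0.0585), np.float64(0.0282)]
base ctr [0.53113516 0.20722257 0.012     ] [np.float64(0.1901), np.float64(0.0875), np.float64(0.1901), np.float64(0.0896)]
arm end ctr,-root [0.5671335  0.27472242 0.101     ] [0.54071254 0.2790079  0.101     ]
```

Knob centre estimates agree within 1.5 mm: (0.5175, 0.281), bar yaw about −7.5°. Fly there and turn the tool to 172.5°.

```bash
python3 - <<'E'
from h import *
print(delta([.5178,.2808,.19],np.radians(172.5)))
E
```

```text
(array([99.6,  0.9,  5.8]), array([-0.0025, -0.0021, -1.2548]))
```

>>> send_rows(twist=[[0, 0, 0], [0, 0, 0], [0, 0, 0], [0, 0, -0.179], [0, 0, -0.179], [0, 0, -0.179], [0, 0, -0.179], [0, 0, -0.179], [0, 0, -0.179], [0, 0, -0.181]], travel=[[29.6, 0.9, 0], [40, 0, 0], [30, 0, 6], [0, 0, 0], [0, 0, 0], [0, 0, 0], [0, 0, 0], [0, 0, 0], [0, 0, 0], [0, 0, 0]], gripper=[85, 60, 50, 50, 50, 50, 50, 50, 50, 50])

```text
time_s: 20.4
ee_pos: [0.518, 0.2807, 0.1896]
tool_rot: [0.062, 0.998, -0.001, -0.001]
ft_force: [0.2, 0.1, 0.7]
grip_width: 0.05
```

```bash
python3 - <<'E'
from h import *
for i in range(6): bot.grab_frame("top")
o=bot.get_obs(); print(o["time_s"],o["ee_pos"],o["joints"][5],delta([.5178,.2808,.119],np.radians(172.5),o))
E
```

```text
20.7 [0.51855994 0.28088096 0.19075937] -1.1460359423962017 (array([ 0.7, -0.1, 71.8]), array([-0.0005, -0.001 , -0.0022]))
```

>>> send_rows(twist=[[0, 0, 0], [0, 0, 0], [0, 0, 0], [0, 0, 0], [0, 0, 0], [0, 0, 0], [0, 0, 0], [0, 0, 0], [0, 0, 0], [0, 0, 0]], travel=[[0.7, 0, 15], [0, 0, 25], [0, 0, 20], [0, 0, 12], [0, 0, 0], [0, 0, 0], [0, 0, 0], [0, 0, 0], [0, 0, 0], [0, 0, 0]], gripper=[50, 50, 50, 50, 50, 5, 5, 5, 5, 5], grip_force=30)

```text
time_s: 21.95
ee_pos: [0.5188, 0.2803, 0.1206]
tool_rot: [0.065, 0.998, -0.001, 0.001]
ft_force: [-1.2, -4.1, 4.6]
grip_width: 0.0111
```

```bash
python3 - <<'E'
from h import *
for i in range(6): bot.grab_frame("top")
o=bot.get_obs(); print(o["time_s"],o["ee_pos"],o["ft_force"],o["torque"],o["grip_width"],delta([.5178,.2808,.119],np.radians(100.6),o))
E
```

```text
22.25 [0.51876715 0.28033329 0.12058427] [-1.51744632 -4.72558322  4.56874844] [-0.65876007  0.20590318  0.0829989 ] 0.011236572577666977 (array([1. , 0.3, 1.6]), array([-2.0000e-04,  1.9000e-03,  1.2552e+00]))
```

>>> send_rows(twist=[[0, 0, 0.07], [0, 0, 0.1], [0, 0, 0.1], [0, 0, 0.1], [0, 0, 0.1], [0, 0, 0.1], [0, 0, 0.07], [0, 0, 0], [0, 0, 0], [0, 0, 0]], travel=[[0, 0, 0], [0, 0, 0], [0, 0, 0], [0, 0, 0], [0, 0, 0], [0, 0, 0], [0, 0, 0], [0, 0, 0], [0, 0, 0], [0, 0, 0]], gripper=[5, 5, 5, 5, 5, 5, 5, 5, 5, 5])

```text
time_s: 23.5
ee_pos: [0.5186, 0.2798, 0.1206]
tool_rot: [0.376, 0.927, -0.001, 0.001]
ft_force: [-3.0, -6.4, 6.6]
grip_width: 0.0114
```

```bash
python3 - <<'E'
from h import *
for i in range(4): bot.grab_frame("top")
o=bot.get_obs(); print(o["time_s"],o["ee_pos"],o["ft_force"],o["torque"],o["grip_width"],delta([.5178,.2808,.119],np.radians(100.6),o))
E
```

```text
23.7 [0.5185688  0.27982438 0.12060587] [-3.09230222 -7.27455681  6.26095155] [-0.97294087  0.31082206 -0.07994502] 0.011613684353268072 (array([1.2, 0.2, 1.6]), array([-0.0007,  0.0024,  0.615 ]))
```

>>> send_rows(twist=[[0, 0, 0.1], [0, 0, 0.1], [0, 0, 0.1], [0, 0, 0.1], [0, 0, 0.1], [0, 0, 0.07], [0, 0, 0.03], [0, 0, 0], [0, 0, 0], [0, 0, 0]], travel=[[0, 0, 0], [0, 0, 0], [0, 0, 0], [0, 0, 0], [0, 0, 0], [0, 0, 0], [0, 0, 0], [0, 0, 0], [0, 0, 0], [0, 0, 0]], gripper=[5, 5, 5, 5, 5, 5, 5, 5, 5, 5])

```text
time_s: 24.95
ee_pos: [0.5181, 0.2796, 0.1206]
tool_rot: [0.633, 0.774, -0.001, 0.001]
ft_force: [-5.1, -7.1, 7.9]
grip_width: 0.0115
```

```bash
python3 - <<'E'
from h import *
for i in range(4): bot.grab_frame("top")
o=bot.get_obs(); print(o["time_s"],o["ee_pos"],o["ft_force"],o["torque"],o["grip_width"],delta([.5178,.2808,.119],np.radians(100.6),o))
E
```

```text
25.15 [0.51812599 0.27956069 0.12059415] [-5.27424137 -7.79924981  7.43791606] [-1.19951453  0.64349324 -0.07273737] 0.011480868493956015 (array([ 1.3, -0.1,  1.6]), array([-0.0013,  0.003 ,  0.0151]))
```

No stop torque yet; nudge further until it shows.

>>> send_rows(twist=[[0, 0, 0.02], [0, 0, 0.02], [0, 0, 0.02], [0, 0, 0], [0, 0, 0], [0, 0, 0], [0, 0, 0], [0, 0, 0], [0, 0, 0], [0, 0, 0]], travel=[[0, 0, 0], [0, 0, 0], [0, 0, 0], [0, 0, 0], [0, 0, 0], [0, 0, 0], [0, 0, 0], [0, 0, 0], [0, 0, 0], [0, 0, 0]], gripper=[5, 5, 5, 5, 5, 5, 5, 5, 5, 5])

```text
time_s: 26.4
ee_pos: [0.5181, 0.2795, 0.1206]
tool_rot: [0.655, 0.756, -0.002, 0.001]
ft_force: [-5.1, -8.6, 7.5]
grip_width: 0.0113
```

```bash
python3 - <<'E'
from h import *
for i in range(4): bot.grab_frame("top")
o=bot.get_obs(); print(o["time_s"],o["ft_force"],o["torque"],o["grip_width"],delta([.5178,.2808,.119],np.radians(100.6),o))
E
```

```text
26.6 [-4.78341037 -8.33675205  7.57778305] [-1.29132185  0.66970528  0.95185977] 0.011247588255105813 (array([ 1.3, -0.1,  1.6]), array([-0.0011,  0.0039, -0.042 ]))
```

Torque rose to 0.95 N m, so the stop is reached. Open and rise.

>>> send_rows(twist=[[0, 0, 0], [0, 0, 0], [0, 0, 0], [0, 0, 0], [0, 0, 0], [0, 0, 0], [0, 0, 0], [0, 0, 0], [0, 0, 0], [0, 0, 0]], travel=[[0, 0, 0], [0, 0, 0], [0, 0, 0], [0, 0, 0], [0, 0, -15], [0, 0, -30], [0, 0, -40], [-30, 0, -25], [-40, 0, 0], [-30, 0, 0]], gripper=[20, 35, 45, 45, 45, 45, 45, 45, 45, 45])

```text
time_s: 27.85
ee_pos: [0.5328, 0.1809, 0.2313]
tool_rot: [0.656, 0.755, 0.001, 0.001]
ft_force: [0.7, 1.4, 0.1]
grip_width: 0.0445
```

```bash
python3 - <<'E'
from knob import *
for i in range(6): bot.grab_frame("top")
o=bot.get_obs(); c,f=snap("wrist","w8"); snap("scene","s8"); snap("top","t8"); print(o["time_s"],o["ee_pos"],o["ft_force"],o["grip_width"])
y=np.radians(10.6); ex=np.array([np.cos(y),np.sin(y),0]); ey=np.array([-np.sin(y),np.cos(y),0]); O=np.array([.5365,.1825,0])
k=proj(c,O+.1*ey+[0,0,.125]); print("knob px",k)
u,v=k.round().astype(int)
for z in(.133,.117):print(knob("w8",(max(u-50,0),max(v-50,0),u+50,v+50),z))
# predicted vs seen tips / roll (grey levels)
for n,yy,z in (("roll mid",0,.08),("roll+35",.035,.052),("roll-35",-.035,.052),("arm end",.048,.101),("slot",.056,.071)):
    p=proj(c,O+yy*ey+[0,0,z]); print(n,p.round(1))
h=cv2.cvtColor(f,cv2.COLOR_RGB2HSV); m=cv2.inRange(f,(0,0,0),(255,255,255))
p=proj(c,O+[0,0,.08]); col=int(p[0]); print("column profile",[(r,f[r,col].tolist()) for r in range(0,260,6)])
E
```

```text
28.15 [0.53208176 0.1829405  0.22986713] [-0.07526452  0.14503322 -0.24710426] 0.04511976557907768
knob px [258.60750857  50.83746262]
([[248.1999969482422, 19.100000381469727], [263.6000061035156, 18.5], [265.79998779296875, 81.9000015258789], [250.39999389648438, 82.4000015258789]], array([0.5173, 0.2795, 0.133 ]), [np.float64(0.0094), np.float64(0.0368)], np.float64(-79.4))
([[248.1999969482422, 19.100000381469727], [263.6000061035156, 18.5], [265.79998779296875, 81.9000015258789], [250.39999389648438, 82.4000015258789]], array([0.517 , 0.2814, 0.117 ]), [np.float64(0.0101), np.float64(0.0394)], np.float64(-79.4))
roll mid [263.5 182.8]
roll+35 [261.4 138. ]
roll-35 [264.4 210.5]
arm end [261.5 128.6]
slot [260.7 115.6]
column profile [(0, [151, 152, 150]), (6, [152, 153, 152]), (12, [153, 155, 152]), (18, [46, 48, 47]), (24, [36, 35, 37]), (30, [38, 38, 39]), (36, [37, 37, 38]), (42, [38, 38, 40]), (48, [33, 34, 36]), (54, [35, 37, 38]), (60, [33, 35, 36]), (66, [35, 36, 38]), (72, [35, 35, 38]), (78, [35, 36, 39]), (84, [96, 100, 112]), (90, [118, 123, 137]), (96, [118, 123, 137]), (102, [118, 123, 138]), (108, [118, 122, 137]), (114, [118, 122, 136]), (120, [117, 121, 135]), (126, [117, 121, 133]), (132, [111, 112, 118]), (138, [105, 90, 69]), (144, [145, 153, 145]), (150, [146, 154, 146]), (156, [141, 149, 141]), (162, [148, 156, 148]), (168, [146, 154, 145]), (174, [151, 159, 152]), (180, [148, 156, 147]), (186, [149, 158, 149]), (192, [148, 157, 149]), (198, [149, 158, 149]), (204, [149, 157, 149]), (210, [151, 159, 151]), (216, [148, 155, 148]), (222, [92, 92, 92]), (228, [95, 95, 94]), (234, [90, 88, 88]), (240, [95, 94, 94]), (246, [96, 95, 95]), (252, [116, 116, 115]), (258, [154, 156, 154])]
```

```bash
python3 - <<'E'
from h import *
y=np.radians(10.6); ey=np.array([-np.sin(y),np.cos(y),0]); ex=np.array([np.cos(y),np.sin(y),0]);O=np.array([.5365,.1825,0])
for n in("w7","w8","t1","t8"):
    c,f=load(n); g=f.astype(int)
    m=((g[...,1]-g[...,2]>4)&(g[...,1]>=g[...,0]-2)&(g.max(2)>90)).astype(np.uint8) if n[0]=="w" else None
    if m is None: continue
    p=proj(c,O+[0,0,.08]); q=np.zeros_like(m); u,v=p.astype(int); q[v-60:v+60,u-60:u+60]=1
    m=cv2.morphologyEx(m*q,cv2.MORPH_OPEN,np.ones((3,3)))
    ct=max(cv2.findContours(m,0,1)[0],key=cv2.contourArea); r=cv2.minAreaRect(ct); b=cv2.boundingRect(ct)
    C=plane(c,*r[0],.066); d=C-O; print(n,r,b,"centre in holder mm",(1000*np.array([d@ex,d@ey])).round(1))
    print(" pred top edges",proj(c,O+.035*ey+[0,0,.08])[1].round(1),proj(c,O-.035*ey+[0,0,.08])[1].round(1))
E
```

```text
w7 ((258.5, 189.0), (88.0, 65.0), 90.0) (226, 145, 66, 89) centre in holder mm [-0.4 -0.9]
 pred top edges 147.1 235.0
w8 ((262.50238037109375, 179.55990600585938), (79.4964370727539, 58.27340316772461), 87.70938873291016) (232, 139, 60, 81) centre in holder mm [-0.6 -0.6]
 pred top edges 142.1 220.9
```

The roll is centred within 1 mm and did not shift when the keeper turned. The bar lies along holder −y (shut), and the arm is clear. Handing in.

```bash
python3 -c "
from workcell import bot
print(bot.get_obs()['ft_force']); bot.finish_job()"
```

```text
[1.10950844 0.43298384 1.04007266]
the job is handed in; nothing more can be done
```

I loaded the roll into the dispenser and turned the keeper shut, then handed the job in at about 28 s of the 58 s allowed. No verdict was reported. I pressed the sprung tip on the tower face at about 4 N (roughly 15 mm of compression) and slid it down into the open cup. I then let the plain end spring into the round cup and turned the keeper knob to its stop.

**Last checks:**
- **Roll:** it is centred within 1 mm between the cups and did not move when the keeper turned. Before I let go, the vertical force showed the tips resting on the cup bottoms.
- **Keeper:** the knob bar lies along the holder's −y at −79.4°, which is fully shut, and the torque rose to 0.95 N m at the stop.
- **Robot:** the gripper is clear, with the tool point about 0.23 m above the counter.

**Disagreements and gaps:**
- **Cameras:** the first dispenser position differed between cameras by 2–4 mm at the base corners, and by up to 11 mm at the slot walls in the top view. I settled it with close wrist views of the tip against the slot. The first of these was taken before the arm had settled and had to be corrected by 1.8 mm.
- **Keeper start:** the knob was already about 0.3 rad from fully open when I began, still within the limit for the first step.
- **Obstacles:** I did not re-measure the glass, canister or bowl at the end. The arm's path stayed clear of all three.
- **Pictures:** I viewed 12, the maximum, rather than the planned 8.

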